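# Clamp a spice jar in the ratchet jar holder

### The job

Stand the red-capped spice jar upright on the blue jar holder, between the V-shaped jaw and the sliding jaw, and let go of it. Then turn the holder's red knob clockwise until the sliding jaw has clamped the jar against the V and the knob slips and clicks at its set torque: let it click at least once, but no more than twice. Work gently, leave the jar clamped and upright, and leave the tin, the salt shaker and the garlic where they are.

Things in the scene. Friction and masses are not known exactly. Their poses are not given: they have to be found in the camera images.
- spice_jar: Round spice jar with a red screw cap (fixed to it), the only one here: body 42 mm across, cap 45 mm across from 85 to 106 mm up, 106 mm tall in all, 0.1 kg. Origin: centre of its underside, z up. Stands loose on the worktop at the start. Best gripped round the cap.
- holder: Blue jar holder fixed to the worktop, 96 x 204 mm, its plate's top 11 mm up. Origin: centre of its underside; y runs along its length. At +y stands the fixed V jaw (open towards -y), at -y the round housing with the knob (axis at x = 0, y = -55 mm), between them the sliding jaw, 40 mm wide, driven towards the V by 10 mm per rad of the knob; it stays where left. Jaws reach 47 mm above the worktop.
- seat (a point): Point on the holder's plate (11 mm above the worktop) where the centre of the jar's underside is when the jar rests against both faces of the V. Axes as the holder's (+y into the V). At the start the sliding jaw leaves the jar 10 to 26 mm of play along y, from the seat back towards -y.
- knob_grip (a point): Point on the knob's vertical axis, 94 mm above the worktop, at the height to grip. The knob is a grey disc 48 mm across (top 73 mm above the worktop) bearing an upright red grip bar, 44 mm long, 14 mm thick, top 104 mm above the worktop. The point turns with the knob; x runs along the bar, y through its thickness. Clockwise from above closes the jaw: 1.0 to 2.6 rad until it clamps the jar at the V.
- knob (a joint): Angle (rad) by which the knob has slipped in its ratchet: 0 at the start, growing when it is turned clockwise past the set torque, a click every 0.42 rad; unchanged while the knob merely drives the jaw. Turning takes about 0.07 N m while the jaw is free, and with the jar clamped 0.18 to 0.27 N m, swinging up and down once per click as it slips. Let go, the jaw eases a little but stays clamped.
- tin: Bystander: tin can, 75 mm across, 110 mm tall. Origin at the centre of its underside.
- salt: Bystander: salt shaker, 44 mm across, 90 mm tall. Origin at the centre of its underside.
- garlic: Bystander: garlic bulb, 56 mm. Origin at its underside.
Mind the look-alikes: they are no part of the job. What is meant by the holder is not green, and is the larger of those in its own colour.

How it is judged:
By the outcome, as a careful person would: the job done as asked, in the order asked, and still so for the second after the job is handed in, with the robot touching nothing.
It also fails if it takes over 64 s, if anything falls off the work surface, if the arm or the gripper's body presses on something with over 40 N, if the wrist force passes 120 N, or if a joint passes its speed limit or range.

### The arm

A 6-joint arm with a two-finger parallel gripper is mounted at the origin on a cart in front of the work surface, level with it; the furniture and walls round the work are solid. World frame = base frame: x ahead of the robot, y to its left, z up, the work surface at z = 0. Lengths are in m, angles in rad, forces in N, time in s.
With the tool pointing down it reaches from about 0.25 to 0.775 m from the base axis. Payload 4 kg.
Tool frame: the origin (TCP) lies midway between the tips of the shut fingers; the grasp point (between the pads) lies 19 mm behind it; z points along the fingers, y is the direction in which the jaws open and shut (so a half turn about z gives the same grasp; the last joint's range is limited). The gripper opens to 94 mm and grips with 3 to 60 N. Pads are 16 mm wide; open, the fingers measure 119 mm over their backs; the gripper's body (75 mm by 177 mm) begins 78 mm behind the grasp point.
Start: joints at [1.114, 0.087, 1.371, -0, 1.684, -0.103], TCP at [0.191, 0.516, 0.206] pointing down, gripper open.
Joint ranges: [-3.1, 3.1], [-0.76, 2.03], [0.27, 2.55], [-1.08, 4.22], [0.17, 2.65], [-2.57, 2.57]. Speed limits (rad/s): [2.79, 2.79, 3.14, 3.14, 3.14, 3.14].

### API

Orientations are given as [roll, pitch, yaw] about the fixed x, y, z axes, in that order (R = Rz(yaw) Ry(pitch) Rx(roll)).
In Python, from bench import robot, cams gives the robot as it stands.
- The arm moves only by the tool step_arm, never from a script. Its argument "plan" is a list that holds one entry, the list of rows, each a list of 5 numbers: the shift along the world's x, y, z in mm, then the turn about the world's z in rad, then the opening in per cent of the stroke, from 0 (shut) to 100 (fully open). In form: [[[tx, ty, tz, turn, fingers], ...]]. A call has 1 to 8 rows; each row is the pose to reach, as a shift and turn from the pose commanded when the call began; what a row does not reach only later rows make up. A row lasts 1/12 s, in which the tool goes at most 41.7 mm and 7.16 degrees, less where a joint would pass 70% of its speed; a pose out of reach is approached as far as the arm can. A call with a gripper value outside its range is refused whole. The fingers move at their own pace and stop on an object; the grip force is fixed at half the most. Time passes only in rows, so rows that repeat a pose let the fingers close. It gives the time, the measured TCP pose, the force and the opening at its end, in the units of the state.
- robot.get_obs(): the state, without advancing time (a new reading comes with each control period).
- cams.snapshot(name): name is "scene" or "top"; returns a dict with "frame" (384x512x3 uint8, red, green, blue), "camera_matrix" (3x3 intrinsics, pixels), "k1" (the pictures are not rectified: a ray, as slopes to the right and down, at radius r is drawn at 1 + k1 r^2 times it, then the intrinsics apply), "origin" and "attitude" of the camera in the world. Camera axes: x right, y down, z forward; pixel columns grow to the right and rows downward; lengths in m; the calibration is good to about 2 mm. A picture is of the moment at which its call begins. There is no depth.
- robot.close_job(): hands the job in, once; it reports no verdict.
The state is a dict: "time": time; "joint_positions": joint angles; "qvel": joint speeds; "joint_torque": joint torques, N m; "tool_pos": TCP position; "ee_rot": TCP orientation; "wrist_force": force on the tool from outside, world axes, zero at the start; "wrist_torque": the same for the moment, N m; "width": finger opening in m.
Only numpy, scipy, OpenCV 4.12 (cv2) and the standard library are available. Lean on these libraries where they do the work, as an engineer would, in place of code of your own. Each camera call takes 0.05 s, during which the arm holds its last target. There are 200 camera calls.

## Working session

There is one attempt and no reset: what is moved stays moved. The work goes in short steps, Python scripts to look and compute and a tool call to move; the robot and the scene stay as the last step left them, time stands still between calls to the robot, and variables do not carry over. Pictures are saved under pics/ and viewed, about 8 in all and at most 12, crops included, and the job is handed in when it is done.

Besides the shell and the picture viewer there is one more tool, called after "Call:" as name([rows], argument=value, ...), one row to a line, values as JSON. step_arm: Moves the arm, as the interface text tells. Its arguments: {"type":"object","properties":{"plan":{"type":"array"}},"required":["plan"]}

```bash
mkdir -p pics
cat > h.py <<'E'
import numpy as np, cv2
from bench import robot, cams
from scipy.spatial.transform import Rotation as R
def snap(n,f=None):
    s=cams.snapshot(n)
    if f: cv2.imwrite('pics/'+f,s['frame'][:,:,::-1])
    return s
def att(s):
    a=np.array(s['attitude']); return a if a.shape==(3,3) else R.from_euler('xyz',a).as_matrix()
def ray(s,u,v):
    K=np.array(s['camera_matrix']);k=s['k1']
    d=np.array([(u-K[0,2])/K[0,0],(v-K[1,2])/K[1,1]]);x=d.copy()
    for _ in range(20): x=d/(1+k*(x@x))
    return att(s)@np.array([x[0],x[1],1])
def onz(s,u,v,z):
    o=np.array(s['origin']);r=ray(s,u,v);return (o+r*(z-o[2])/r[2])
def proj(s,p):
    K=np.array(s['camera_matrix']);c=att(s).T@(np.array(p)-np.array(s['origin']))
    x=c[:2]/c[2];x=x*(1+s['k1']*(x@x));return K[0,0]*x[0]+K[0,2],K[1,1]*x[1]+K[1,2]
E
python3 - <<'E'
from h import *
a=snap('top','top0.png');b=snap('scene','scene0.png')
for s in(a,b):print({k:v for k,v in s.items() if k!='frame'})
print(robot.get_obs())
E
```

```text
{'camera_matrix': array([[394.14884269,   0.        , 253.72389589],
       [  0.        , 394.14884269, 194.25874658],
       [  0.        ,   0.        ,   1.        ]]), 'k1': -0.028422650069528446, 'origin': array([ 0.33540103, -0.02088775,  1.34323999]), 'attitude': array([-2.98900038, -0.00741186, -1.5439942 ])}
{'camera_matrix': array([[454.32162213,   0.        , 253.9069938 ],
       [  0.        , 454.32162213, 201.56897326],
       [  0.        ,   0.        ,   1.        ]]), 'k1': -0.13004987543467716, 'origin': array([-0.26805884, -1.05468199,  0.82148883]), 'attitude': array([-2.08265389e+00, -1.45715267e-03, -6.40096501e-01])}
{'time': 0.1, 'joint_positions': array([ 1.11387506e+00,  8.78953958e-02,  1.37209302e+00, -4.41001390e-05,
        1.68360946e+00, -1.03122484e-01]), 'qvel': array([-0.00053414, -0.00058553, -0.00340675, -0.00104982, -0.00113624,
       -0.00168692]), 'joint_torque': array([ 2.38515306e-03, -3.41252053e+01, -3.03302014e+01,  7.19241472e-02,
        3.04644357e-02, -1.08989475e-04]), 'tool_pos': array([0.19036489, 0.51547483, 0.20441854]), 'ee_rot': array([-3.13959358e+00, -1.62819872e-04,  2.78778879e+00]), 'wrist_force': array([ 0.05196929, -0.324689  , -1.18993977]), 'wrist_torque': array([ 0.01770375, -0.02300934,  0.00742006]), 'width': 0.09379293359490895}
```

View pics/top0.png

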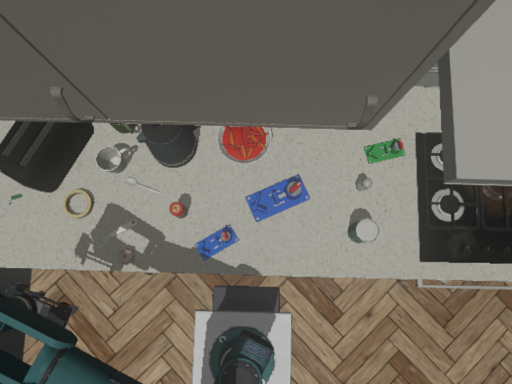

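View pics/scene0.png

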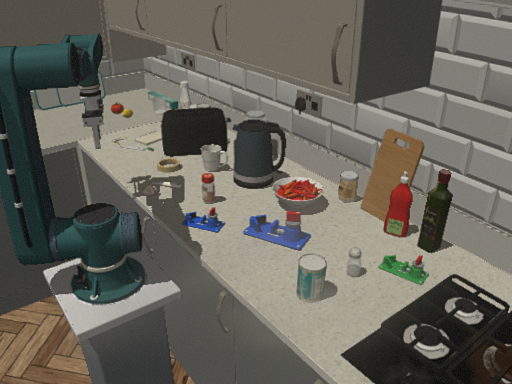

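The top view has the jar's red cap at (178,209), the large blue holder at (278,197), a small blue look-alike at (217,242) and a green one at (385,150). The tin is at (364,231) and the salt shaker at (364,183). The holder I want is the larger blue one at (278,197). I'll confirm that in an enlarged crop and measure.

Run:
```python
from h import *
a=snap('top');b=snap('scene')
A=a['frame'][:,:,::-1];B=b['frame'][:,:,::-1]
c1=cv2.resize(A[165:230,160:320],(800,325),interpolation=cv2.INTER_CUBIC)
c2=cv2.resize(B[165:255,180:320],(428,275),interpolation=cv2.INTER_CUBIC)
o=np.zeros((600,800,3),np.uint8);o[:325]=c1;o[325:,:428]=c2;cv2.imwrite('pics/crop1.png',o)
def blobs(s,lo,hi,name,box,amin=20):
    h=cv2.cvtColor(s['frame'],cv2.COLOR_RGB2HSV)
    m=cv2.inRange(h,lo,hi)
    if lo[0]==0: m|=cv2.inRange(h,(172,lo[1],lo[2]),(180,255,255))
    n,l,st,ce=cv2.connectedComponentsWithStats(m)
    for i in range(1,n):
        x,y,w,hh,ar=st[i]
        if ar>amin and box[0]<ce[i][0]<box[1] and box[2]<ce[i][1]<box[3]:
            r=cv2.minAreaRect(np.argwhere(l==i)[:,::-1].astype(np.float32))
            print(name,ce[i].round(1),st[i],r)
            if name=='blueT':
                for p in cv2.boxPoints(r): print('  ',p,onz(s,*p,0.011).round(4))
blobs(a,(100,120,60),(125,255,255),'blueT',(150,330,150,270))
blobs(a,(0,120,80),(8,255,255),'redT',(150,330,170,270),8)
blobs(b,(100,120,60),(125,255,255),'blueS',(170,330,150,270))
blobs(b,(0,120,80),(8,255,255),'redS',(170,330,150,270),8)
```

```text
blueT [273.5 200.2] [ 247  179   61   43 1072] ((277.3324279785156, 197.57371520996094), (26.72719955444336, 57.994361877441406), 66.25050354003906)
   [245.40884 197.0201 ] [0.5301 0.0029 0.011 ]
   [298.49194 173.66353] [ 0.6167 -0.1778  0.011 ]
   [309.256   198.12733] [ 0.5324 -0.2155  0.011 ]
   [256.1729 221.4839] [ 0.4475 -0.0361  0.011 ]
blueT [214.1 243.6] [197 227  40  31 469] ((216.20001220703125, 242.10000610351562), (17.98503303527832, 39.69111251831055), 60.2551155090332)
   [194.5077  244.13847] [0.3657 0.1688 0.011 ]
   [228.96925 224.44615] [0.435  0.0556 0.011 ]
   [237.89232 240.06154] [0.3833 0.0237 0.011 ]
   [203.43077 259.75385] [0.3148 0.1365 0.011 ]
redT [293.9 187.8] [290 184  11   9  41] ((294.5000305175781, 187.00001525878906), (3.5355336666107178, 12.020814895629883), 45.0)
redT [176.3 208.3] [170 202  13  14  93] ((176.0, 208.5), (13.0, 12.0), 90.0)
redT [225.5 237. ] [224 235   4   5  12] ((225.50001525878906, 237.00001525878906), (4.919349670410156, 1.7888542413711548), 63.43495178222656)
blueS [202.3 222.7] [182 213  42  19 366] ((202.9241943359375, 221.54873657226562), (40.27666091918945, 13.680469512939453), 12.26477336883545)
blueS [271.3 233.8] [244 215  66  35 536] ((277.1880798339844, 230.70643615722656), (63.40809631347656, 23.0836124420166), 16.699243545532227)
blueS [286.1 228. ] [279 226  16   5  29] ((286.58258056640625, 227.72479248046875), (15.516786575317383, 2.969261884689331), 16.699243545532227)
redS [206.7 177.9] [202 173  11  10  79] ((207.0, 177.5), (9.0, 10.0), 90.0)
redS [298.3 190.3] [277 180  44  20 511] ((298.5, 189.5), (43.0, 19.0), 0.0)
redS [211.4 211. ] [210 208   5   8  20] ((211.33824157714844, 211.10292053222656), (3.429971694946289, 8.060433387756348), 30.963754653930664)
redS [292.5 215.6] [287 211  14  10 109] ((293.5, 215.5), (13.0, 9.0), 0.0)
```

View pics/crop1.png

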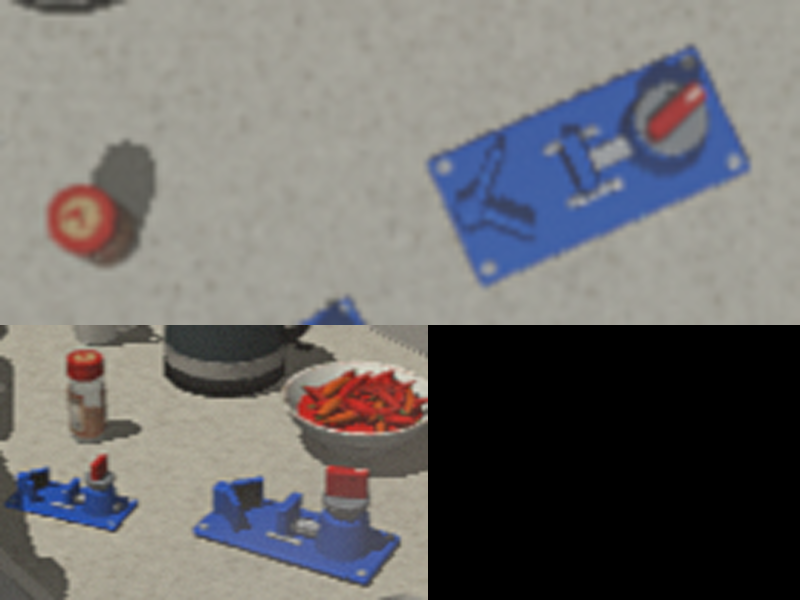

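The crop confirms it: the larger blue plate (corner fit about 200 x 94 mm) has the V at its left end and the knob at its right. The smaller blue one is roughly 133 x 60 mm. Next I'll enlarge the holder to get the V and bar pixels, and compute the jar position.

Run:
```python
from h import *
a=snap('top');b=snap('scene')
A=a['frame'][:,:,::-1]
cv2.imwrite('pics/crop2.png',cv2.resize(A[172:224,244:312],(800,612),interpolation=cv2.INTER_CUBIC)[:600])
print('jarT z.106',onz(a,176.2,208.5,.106)) # cap centre incl. side
# cap: two-view triangulation of cap mid (z .0955)
print('jarS',onz(b,206.9,177.7,.0955),'jarT .0955',onz(a,176.3,208.5,.0955))
C=np.array([.5317,-.1066]);th=np.deg2rad(25.2);
k=C+(-.055)*np.array([-np.sin(th),np.cos(th)])
print('knob',k,'projT',proj(a,[*k,.104]),'projS',proj(b,[*k,.088]))
print('redS knob at .088',onz(b,293.5,215.3,.088))
h=cv2.cvtColor(a['frame'],cv2.COLOR_RGB2HSV)
m=cv2.inRange(h,(0,100,80),(12,255,255))|cv2.inRange(h,(170,100,80),(180,255,255))
ys,xs=np.nonzero(m[175:200,285:308]);xs+=285;ys+=175
P=np.array([onz(a,u,v,.1)[:2] for u,v in zip(xs,ys)]);c=P.mean(0);w,V=np.linalg.eigh(np.cov(P.T));print('bar',len(xs),c,np.degrees(np.arctan2(*V[::-1,1])),np.sqrt(w*12))
for z in(.4,.5,.6,.7):print('cab edge',z,onz(a,250,125,z))
print('kettle',onz(a,172,166,.2))
```

```text
jarT z.106 [0.4735396  0.21851068 0.106     ]
jarS [0.47337331 0.22287762 0.0955    ] jarT .0955 [0.47472087 0.22022383 0.0955    ]
knob [ 0.55511786 -0.15636549] projT (np.float64(295.08591513837587), np.float64(186.4395794746254)) projS (np.float64(293.1986322173538), np.float64(216.28859015688786))
redS knob at .088 [ 0.55980846 -0.15240246  0.088     ]
bar 48 [ 0.55354304 -0.15455405] 136.03096883745684 [0.01372657 0.03896736]
cab edge 0.4 [ 0.6548031  -0.01004041  0.4       ]
cab edge 0.5 [ 0.62094088 -0.01119042  0.5       ]
cab edge 0.6 [ 0.58707865 -0.01234043  0.6       ]
cab edge 0.7 [ 0.55321642 -0.01349044  0.7       ]
kettle [0.58940728 0.22000364 0.2       ]
```

View pics/crop2.png

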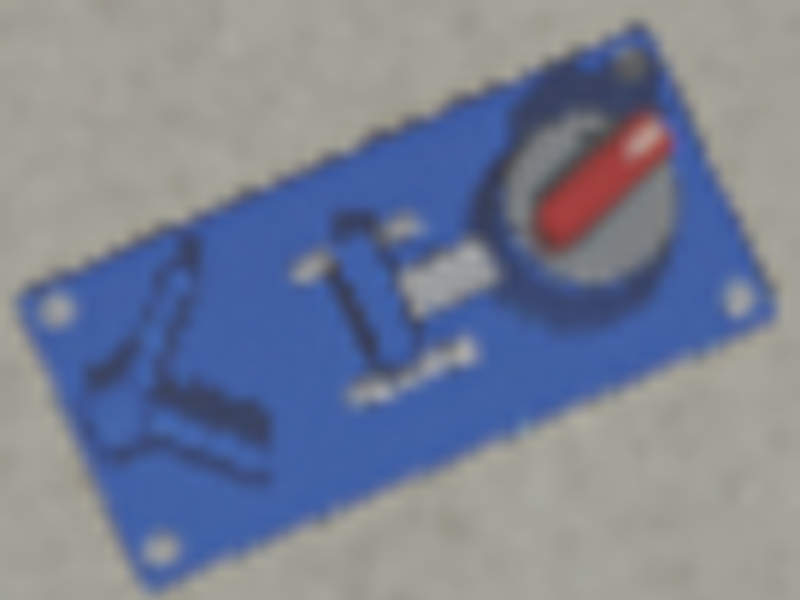

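Run:
```python
from h import *
a=snap('top')
C=np.array([.5317,-.1066]);th=np.deg2rad(25.2);ex=np.array([np.cos(th),np.sin(th)]);ey=np.array([-ex[1],ex[0]])
f=lambda u,v,z:onz(a,244+u/11.765-.46,172+v/11.765-.46,z)[:2]
for n,u,v,z in(('apex',160,400,.047),('upper tip',198,265,.047),('low tip',270,440,.047),('jaw',358,320,.047),('jawtop',330,265,.047),('jawbot',385,375,.047),('h1',57,308,.011),('h2',160,548,.011),('h3',630,62,.011),('h4',738,300,.011),('disc',592,195,.073),('b1',552,232,.104),('b2',655,132,.104)):
    p=f(u,v,z);d=p-C;print(n,p.round(4),'holder mm',(1000*d@ex).round(1),(1000*d@ey).round(1))
```

```text
apex [ 0.4975 -0.0375] holder mm -1.6 77.1
upper tip [ 0.5362 -0.0472] holder mm 29.4 51.8
low tip [ 0.487  -0.0687] holder mm -24.3 53.3
jaw [ 0.5218 -0.0928] holder mm -3.1 16.7
jawtop [ 0.5373 -0.0846] holder mm 14.4 17.6
jawbot [ 0.5063 -0.1007] holder mm -20.5 16.1
h1 [ 0.528  -0.0074] holder mm 38.9 91.4
h2 [ 0.459 -0.039] holder mm -37.0 92.1
h3 [ 0.6055 -0.1731] holder mm 38.5 -91.6
h4 [ 0.5359 -0.2052] holder mm -38.2 -91.0
disc [ 0.5549 -0.1558] holder mm 0.1 -54.4
b1 [ 0.5391 -0.1418] holder mm -8.3 -35.0
b2 [ 0.5674 -0.1695] holder mm 5.6 -72.1
```

Holder frame: centre (0.532,-0.107), yaw 25.2°. The knob bar lies at about 136° and the seat at about holder y +47. The jar is at (0.474,0.221). I'll go above the jar.

Call:
step_arm([
  [[40,-40,0,0,100],[75,-78,0,0,100],[110,-115,0,0,100],[145,-152,0,0,100],[180,-189,0,0,100],[215,-226,0,0,100],[250,-262,0,0,100],[272,-284,0,0,100]],
])

```text
time: 1.02
tool_pos: [0.4219, 0.2733, 0.2058]
ee_rot: [3.141, 0.0, 2.788]
wrist_force: [0.3, 0.6, -0.2]
width: 0.094
```

Call:
step_arm([
  [[11,-11,0,0,100],[11,-11,0,0,100],[11,-11,-10,0,100],[11,-11,-10,0,100],[11,-11,-10,0,100]],
])

```text
time: 1.43
tool_pos: [0.4304, 0.2647, 0.1943]
ee_rot: [-3.14, -0.002, 2.79]
wrist_force: [-0.4, 0.6, -0.1]
width: 0.0936
```

Run:
```python
from h import *
a=snap('top');b=snap('scene')
print(robot.get_obs()['tool_pos'],robot.get_obs()['ee_rot'])
o=np.zeros((600,800,3),np.uint8)
A=a['frame'][:,:,::-1];B=b['frame'][:,:,::-1]
o[:,:400]=cv2.resize(A[150:270,130:210],(400,600),interpolation=3);o[:,400:]=cv2.resize(B[100:220,170:250],(400,600),interpolation=3)
cv2.imwrite('pics/c3.png',o)
```

```text
[0.43086033 0.2649671  0.19530827] [-3.14151878e+00 -4.46248199e-04  2.79004160e+00]
```

View pics/c3.png

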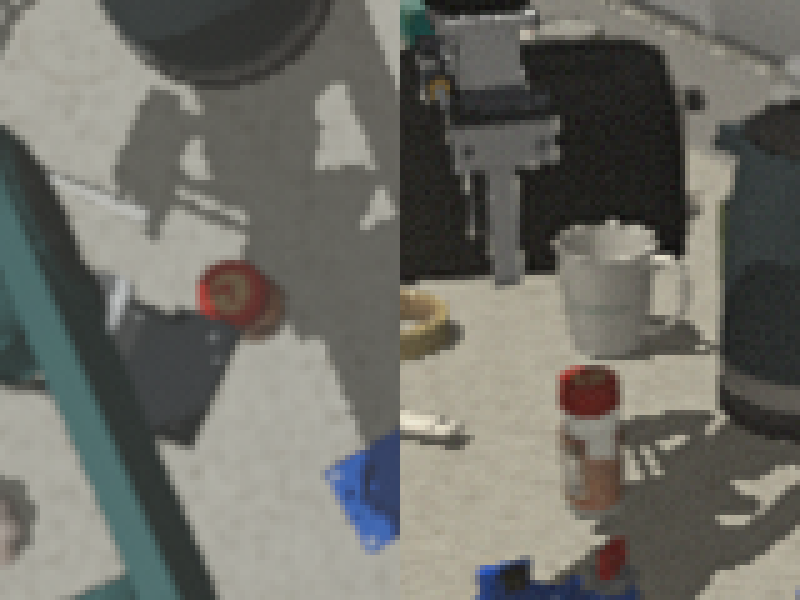

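The tool is still about 60 mm short of the jar, which stands undisturbed at top pixel (177,209). The mug and kettle are clear. I'll finish the approach and descend.

Call:
step_arm([
  [[22,-22,0,0,100],[43,-44,0,0,100],[43,-44,0,0,100],[43,-44,0,0,100],[43,-44,-20,0,100],[43,-44,-20,0,100]],
])

```text
time: 2.03
tool_pos: [0.4726, 0.2206, 0.1728]
ee_rot: [-3.139, -0.004, 2.789]
wrist_force: [-1.1, -0.1, -0.5]
width: 0.0937
```

Call:
step_arm([
  [[1,0,-25,0,100],[1,0,-50,0,100],[1,0,-75,0,100],[1,0,-90,0,100],[1,0,-96,0,100],[1,0,-96,0,100],[1,0,-96,0,100]],
])

```text
time: 2.62
tool_pos: [0.4759, 0.2207, 0.0805]
ee_rot: [3.141, 0.001, 2.789]
wrist_force: [0.5, -0.2, 0.7]
width: 0.094
```

Call:
step_arm([
  [[0,0,0,0,30],[0,0,0,0,30],[0,0,0,0,30],[0,0,0,0,30],[0,0,0,0,30],[0,0,0,0,30]],
])

```text
time: 3.12
tool_pos: [0.476, 0.2199, 0.0798]
ee_rot: [3.141, 0.0, 2.788]
wrist_force: [0.2, 0.5, -0.3]
width: 0.0574
```

Call:
step_arm([
  [[0,0,0,0,30],[0,0,0,0,30],[0,0,0,0,30],[0,0,0,0,30],[0,0,0,0,30]],
])

```text
time: 3.53
tool_pos: [0.4758, 0.22, 0.0795]
ee_rot: [3.141, -0.0, 2.788]
wrist_force: [-0.2, 0.2, -0.3]
width: 0.0437
```

Call:
step_arm([
  [[0,0,10,0,30],[0,0,30,0,30],[0,0,50,0,30],[0,0,70,0,30],[0,0,80,0,30],[0,0,80,0,30]],
])

```text
time: 4.03
tool_pos: [0.4775, 0.2205, 0.163]
ee_rot: [3.138, 0.005, 2.788]
wrist_force: [-0.1, -0.3, -1.4]
width: 0.0435
```

Call:
step_arm([
  [[2,-15,0,0,30],[6,-45,0,0,30],[10,-80,0,-0.08,30],[15,-115,0,-0.18,30],[20,-150,0,-0.28,30],[24,-185,0,-0.38,30],[28,-215,0,-0.48,30],[31,-240,0,-0.58,30]],
])

```text
time: 4.7
tool_pos: [0.506, -0.0222, 0.158]
ee_rot: [-3.14, -0.001, 2.201]
wrist_force: [0.6, -0.5, -1.3]
width: 0.0441
```

Call:
step_arm([
  [[2,-20,0,-0.1,30],[4,-35,0,-0.15,30],[5,-49,0,-0.2,30],[5,-49,0,-0.2,30],[5,-49,0,-0.2,30],[5,-49,0,-0.2,30]],
])

```text
time: 5.2
tool_pos: [0.5113, -0.0683, 0.1587]
ee_rot: [-3.141, -0.002, 2.009]
wrist_force: [-0.9, 0.5, -0.7]
width: 0.0437
```

Run:
```python
from h import *
a=snap('top');b=snap('scene')
ob=robot.get_obs();print(ob['tool_pos'],ob['ee_rot'],ob['joint_positions'])
o=np.zeros((500,800,3),np.uint8)
A=a['frame'][:,:,::-1];B=b['frame'][:,:,::-1]
o[:,:400]=cv2.resize(A[150:250,230:310],(400,500),interpolation=3);o[:,400:]=cv2.resize(B[130:255,230:330],(400,500),interpolation=3)
cv2.imwrite('pics/c4.png',o)
```

```text
[ 0.51161225 -0.06803504  0.15916475] [-3.14137643e+00 -7.42067378e-04  2.00965690e+00] [-2.42393141e-01  2.59945320e-02  1.52672383e+00  4.40335210e-04
  1.58950958e+00 -6.81245695e-01]
```

View pics/c4.png

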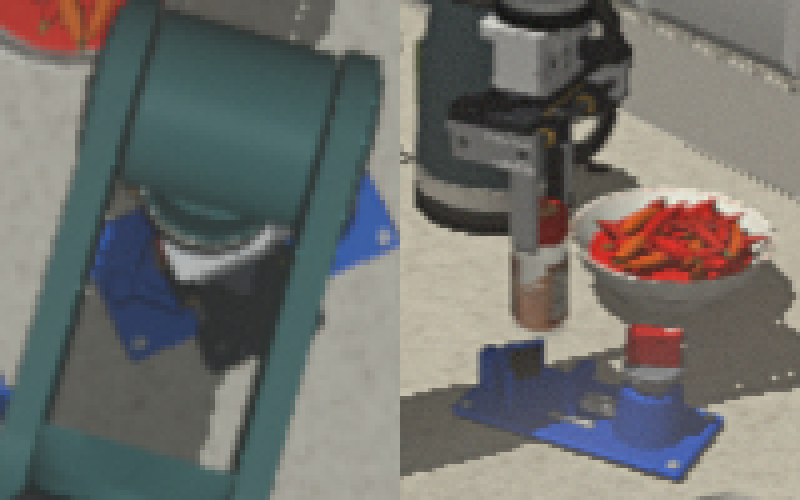

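The jar hangs upright above the V region, with its bottom at about scene (265,210). I'll check its lateral offset numerically.

Run:
```python
from h import *
b=snap('scene');ob=robot.get_obs();t=ob['tool_pos'];print(t)
h=cv2.cvtColor(b['frame'],cv2.COLOR_RGB2HSV)
lz=t[2]-.0795
for z in(0,.01,.07): print('expected px',z,np.round(proj(b,[t[0],t[1],lz+z]),1))
# jar body columns at rows
print(b['frame'][200,250:282].tolist())
C=np.array([.5317,-.1066]);th=np.deg2rad(25.2);ex=np.array([np.cos(th),np.sin(th)]);ey=np.array([-ex[1],ex[0]])
print('holder',(t[:2]-C)@ex*1e3,(t[:2]-C)@ey*1e3)
```

```text
[ 0.51168747 -0.06803574  0.1593237 ]
expected px 0 [264.8 211.2]
expected px 0.01 [264.8 208.5]
expected px 0.07 [265.1 192. ]
[[188, 186, 167], [186, 182, 164], [186, 178, 160], [185, 178, 161], [186, 180, 161], [184, 177, 159], [187, 180, 162], [162, 157, 140], [114, 109, 93], [109, 98, 87], [125, 123, 111], [138, 136, 129], [140, 133, 125], [138, 127, 115], [133, 109, 92], [123, 92, 75], [111, 84, 65], [102, 84, 70], [88, 77, 68], [91, 88, 84], [94, 91, 84], [96, 89, 82], [162, 156, 142], [191, 187, 167], [189, 184, 166], [184, 178, 160], [182, 176, 158], [186, 181, 159], [140, 132, 120], [90, 86, 79], [83, 80, 73], [91, 88, 81]]
holder -1.688012230431221 43.41490876652601
```

Call:
step_arm([
  [[1,-1,-10,0,30],[1,-1,-25,0,30],[1,-1,-40,0,30],[1,-1,-52,0,30],[1,-1,-60,0,30],[1,-1,-64,0,30],[1,-1,-64,0,30],[1,-1,-64,0,30]],
])

```text
time: 6.02
tool_pos: [0.5131, -0.07, 0.0957]
ee_rot: [3.141, 0.0, 2.008]
wrist_force: [0.2, -0.5, -0.5]
width: 0.0437
```

Call:
step_arm([
  [[0,0,-2,0,30],[0,0,-3,0,30],[0,0,-3,0,30]],
])

```text
time: 6.27
tool_pos: [0.5131, -0.0701, 0.0929]
ee_rot: [3.141, 0.001, 2.008]
wrist_force: [-0.7, -0.1, -1.2]
width: 0.044
```

Call:
step_arm([
  [[0,0,-1,0,30],[0,0,-2,0,30],[0,0,-2,0,30]],
])

```text
time: 6.52
tool_pos: [0.5129, -0.0701, 0.0905]
ee_rot: [3.141, 0.0, 2.008]
wrist_force: [0.2, -0.5, -0.7]
width: 0.0436
```

Call:
step_arm([
  [[0,0,-1,0,30],[0,0,-1,0,30],[0,0,-1,0,30]],
])

```text
time: 6.77
tool_pos: [0.5131, -0.0703, 0.0904]
ee_rot: [3.141, 0.001, 2.008]
wrist_force: [-1.4, 0.3, 4.9]
width: 0.044
```

The jar is seated on the plate with about 5 N of contact. Releasing it.

Call:
step_arm([
  [[0,0,0,0,55],[0,0,0,0,70],[0,0,0,0,90],[0,0,0,0,90],[0,0,0,0,90],[0,0,0,0,90]],
])

```text
time: 7.27
tool_pos: [0.5127, -0.07, 0.0892]
ee_rot: [-3.141, -0.0, 2.008]
wrist_force: [0.3, 0.3, -0.0]
width: 0.08
```

Call:
step_arm([
  [[0,0,10,0,90],[0,0,30,0,90],[0,0,60,0,90],[0,0,90,0,90],[0,0,100,0,90],[0,0,100,0,90]],
])

```text
time: 7.77
tool_pos: [0.5149, -0.0705, 0.1938]
ee_rot: [3.135, 0.005, 2.008]
wrist_force: [-0.5, -0.6, 0.5]
width: 0.0844
```

Call:
step_arm([
  [[10,-20,0,0.1,60],[20,-43,0,0.2,60],[31,-65,0,0.3,60],[41,-86,0,0.36,60],[41,-86,0,0.36,60],[41,-86,0,0.36,60],[41,-86,-20,0.36,60],[41,-86,-20,0.36,60]],
])

```text
time: 8.43
tool_pos: [0.5515, -0.1543, 0.1651]
ee_rot: [-3.139, -0.007, 2.368]
wrist_force: [-0.8, -0.1, -2.0]
width: 0.0567
```

Run:
```python
from h import *
a=snap('top');b=snap('scene')
ob=robot.get_obs();print(ob['time'],ob['tool_pos'],ob['ee_rot'],ob['joint_positions'],ob['wrist_torque'],ob['width'])
o=np.zeros((500,800,3),np.uint8)
A=a['frame'][:,:,::-1];B=b['frame'][:,:,::-1]
o[:,:400]=cv2.resize(A[150:250,230:310],(400,500),interpolation=3);o[:,400:]=cv2.resize(B[130:255,230:330],(400,500),interpolation=3)
cv2.imwrite('pics/c5.png',o)
```

```text
8.5333 [ 0.55258878 -0.15473925  0.16795743] [-3.14040449 -0.00366283  2.36827798] [-3.72033195e-01  1.53161199e-01  1.37191946e+00  3.37331613e-04
  1.62034794e+00 -1.16950096e+00] [-0.02936791 -0.01568521  0.00796509] 0.0565069354177516
```

View pics/c5.png

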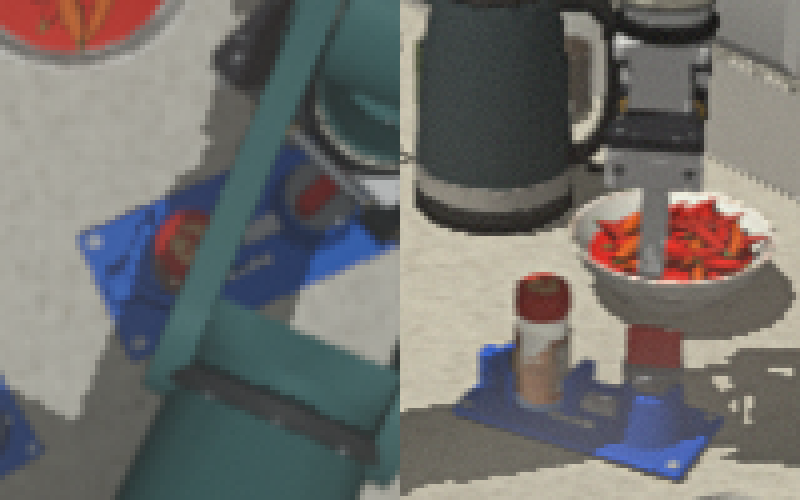

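The jar stands upright inside the V, with its cap at crop (180,245) in the top view. The gripper is above the knob with its fingers either side of the bar. Descending.

Call:
step_arm([
  [[2,-1,-20,0,60],[2,-1,-40,0,60],[2,-1,-60,0,60],[2,-1,-75,0,60],[2,-1,-86,0,60],[2,-1,-88,0,60],[2,-1,-88,0,60],[2,-1,-88,0,60]],
])

```text
time: 9.2
tool_pos: [0.5566, -0.1571, 0.0828]
ee_rot: [3.141, 0.002, 2.368]
wrist_force: [-0.3, -0.1, 0.0]
width: 0.0567
```

Call:
step_arm([
  [[-1,1,-4,0,30],[-1,1,-5,0,25],[-1,1,-5,0,25],[-1,1,-5,0,25],[-1,1,-5,0,25],[-1,1,-5,0,25]],
])

```text
time: 9.7
tool_pos: [0.5549, -0.1561, 0.0767]
ee_rot: [3.141, 0.0, 2.368]
wrist_force: [-0.2, -0.2, 0.6]
width: 0.0241
```

Call:
step_arm([
  [[0,0,0,0,5],[0,0,0,0,5],[0,0,0,0,5],[0,0,0,0,5],[0,0,0,0,5],[0,0,0,0,5]],
])

```text
time: 10.2
tool_pos: [0.5558, -0.1551, 0.0766]
ee_rot: [3.139, 0.0, 2.368]
wrist_force: [4.5, 4.3, -1.6]
width: 0.014
```

```bash
python3 -c "
from h import *
ob=robot.get_obs()
for k in('time','tool_pos','ee_rot','joint_positions','wrist_force','wrist_torque','width'):print(k,ob[k])"
```

```text
time 10.2
tool_pos [ 0.55576871 -0.15513491  0.07660054]
ee_rot [3.13912757e+00 4.40565168e-04 2.36842209e+00]
joint_positions [-0.37173673  0.2047004   1.49682111  0.00211539  1.43870268 -1.16964021]
wrist_force [ 4.45105305  4.28630706 -1.64143756]
wrist_torque [ 0.62009469 -0.69748017  0.03128969]
width 0.013971896961235623
```

Call:
step_arm([
  [[1,1,0,0,5],[1,1,0,-0.06,5],[1,1,0,-0.14,5],[1,1,0,-0.24,5],[1,1,0,-0.34,5],[1,1,0,-0.42,5],[1,1,0,-0.5,5]],
])

```text
time: 10.78
tool_pos: [0.5562, -0.1549, 0.0766]
ee_rot: [3.141, 0.0, 1.864]
wrist_force: [2.9, 2.1, 0.6]
width: 0.0138
```

```bash
cat > st.py <<'E'
from h import *
ob=robot.get_obs()
print(ob['time'],ob['tool_pos'].round(4),'yaw',ob['ee_rot'][2].round(4),'j6',ob['joint_positions'][5].round(3),'F',ob['wrist_force'].round(1),'T',ob['wrist_torque'].round(3),ob['width'].round(4))
E
python3 st.py
```

```text
Traceback (most recent call last):
  File "st.py", line 3, in <module>
    print(ob['time'],ob['tool_pos'].round(4),'yaw',ob['ee_rot'][2].round(4),'j6',ob['joint_positions'][5].round(3),'F',ob['wrist_force'].round(1),'T',ob['wrist_torque'].round(3),ob['width'].round(4))
                                                                                                                                                                                  ^^^^^^^^^^^^^^^^^
AttributeError: 'float' object has no attribute 'round'
```

```bash
sed -i "s/ob\['width'\].round(4)/ob['width']/" st.py; python3 st.py
```

```text
10.7833 [ 0.5562 -0.1549  0.0766] yaw 1.8641 j6 -0.663 F [2.9 2.1 0.6] T [ 0.396 -0.455  0.092] 0.013827358875633335
```

Call:
step_arm([
  [[0,0,0,-0.08,5],[0,0,0,-0.16,5],[0,0,0,-0.24,5],[0,0,0,-0.32,5],[0,0,0,-0.4,5]],
])

```text
time: 11.2
tool_pos: [0.5565, -0.1549, 0.0767]
ee_rot: [3.14, -0.0, 1.464]
wrist_force: [3.5, 1.6, -0.6]
width: 0.0135
```

```bash
python3 st.py
```

```text
11.2 [ 0.5565 -0.1549  0.0767] yaw 1.4642 j6 -0.263 F [ 3.5  1.6 -0.6] T [ 0.361 -0.542  0.058] 0.013491938491557418
```

Call:
step_arm([
  [[0,0,0,-0.05,5],[0,0,0,-0.1,5]],
])

```text
time: 11.37
tool_pos: [0.5566, -0.1549, 0.0767]
ee_rot: [3.14, -0.0, 1.366]
wrist_force: [3.2, 2.1, -1.8]
width: 0.0141
```

```bash
python3 st.py
```

```text
11.3667 [ 0.5566 -0.1549  0.0767] yaw 1.3656 j6 -0.165 F [ 3.2  2.1 -1.8] T [ 0.359 -0.587  0.136] 0.014149856384517939
```

Call:
step_arm([
  [[0,0,0,-0.05,5],[0,0,0,-0.1,5]],
])

```text
time: 11.53
tool_pos: [0.5567, -0.1549, 0.0766]
ee_rot: [3.14, -0.001, 1.266]
wrist_force: [3.6, 1.9, -1.3]
width: 0.0136
```

```bash
python3 st.py
```

```text
11.5333 [ 0.5567 -0.1549  0.0766] yaw 1.2657 j6 -0.065 F [ 3.6  1.9 -1.3] T [ 0.356 -0.615  0.134] 0.013552705296818762
```

Call:
step_arm([
  [[0,0,0,-0.05,5],[0,0,0,-0.1,5]],
])

```text
time: 11.7
tool_pos: [0.5567, -0.1549, 0.0766]
ee_rot: [3.14, -0.001, 1.166]
wrist_force: [3.5, 1.9, -2.0]
width: 0.0137
```

```bash
python3 st.py
```

```text
11.7 [ 0.5567 -0.1549  0.0766] yaw 1.1661 j6 0.035 F [ 3.5  1.9 -2. ] T [ 0.4   -0.635  0.298] 0.013658540352488948
```

The jaw appears to have clamped at a turn of about 1.1–1.2 rad. I'll track the torque through one click cycle.

Call:
step_arm([
  [[0,0,0,-0.04,5],[0,0,0,-0.08,5]],
])

```text
time: 11.87
tool_pos: [0.5568, -0.1549, 0.0766]
ee_rot: [3.14, -0.001, 1.087]
wrist_force: [4.1, 1.4, -1.3]
width: 0.0139
```

```bash
python3 st.py
```

```text
11.8667 [ 0.5568 -0.1549  0.0766] yaw 1.0868 j6 0.114 F [ 4.1  1.4 -1.3] T [ 0.283 -0.641  0.278] 0.013921976900619405
```

Call:
step_arm([
  [[0,0,0,-0.04,5],[0,0,0,-0.08,5]],
])

```text
time: 12.03
tool_pos: [0.5569, -0.155, 0.0767]
ee_rot: [3.14, -0.001, 1.007]
wrist_force: [4.1, 2.4, -1.8]
width: 0.0139
```

```bash
python3 st.py
```

```text
12.0333 [ 0.5569 -0.155   0.0767] yaw 1.0067 j6 0.194 F [ 4.1  2.4 -1.8] T [ 0.319 -0.656  0.223] 0.013886888618235373
```

Call:
step_arm([
  [[0,0,0,-0.04,5],[0,0,0,-0.08,5]],
])

```text
time: 12.2
tool_pos: [0.5569, -0.155, 0.0766]
ee_rot: [3.14, -0.001, 0.927]
wrist_force: [4.7, 1.5, -1.4]
width: 0.0137
```

```bash
python3 st.py
python3 - <<'E'
from h import *
a=snap('top');b=snap('scene')
o=np.zeros((500,800,3),np.uint8)
A=a['frame'][:,:,::-1];B=b['frame'][:,:,::-1]
o[:,:400]=cv2.resize(A[170:230,240:288],(400,500),interpolation=3);o[:,400:]=cv2.resize(B[170:255,240:308],(400,500),interpolation=3)
cv2.imwrite('pics/c6.png',o)
E
```

```text
12.2 [ 0.5569 -0.155   0.0766] yaw 0.9265 j6 0.274 F [ 4.7  1.5 -1.4] T [ 0.32  -0.646  0.223] 0.013714109525811279
```

View pics/c6.png

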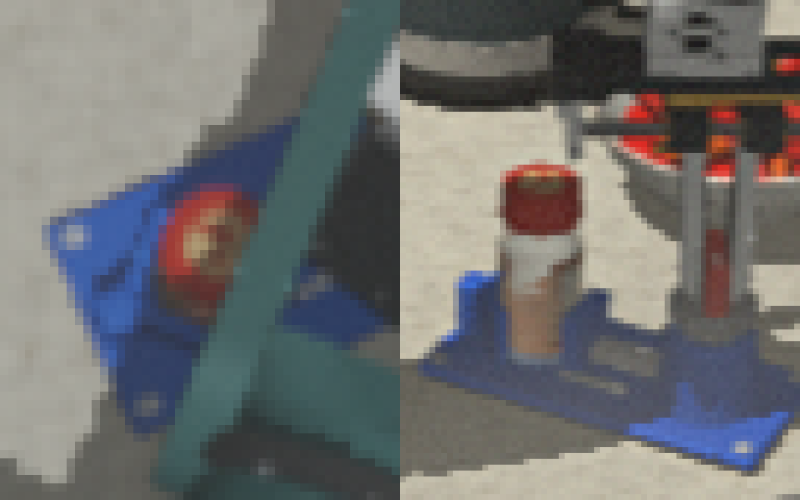

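The jar is upright and touching both the V and the sliding jaw, and the fingers hold the bar. Continuing through the first click.

Call:
step_arm([
  [[0,0,0,-0.04,5],[0,0,0,-0.08,5]],
])

```text
time: 12.47
tool_pos: [0.557, -0.155, 0.0766]
ee_rot: [3.139, -0.001, 0.847]
wrist_force: [5.4, 1.0, -2.0]
width: 0.0137
```

```bash
python3 st.py
```

```text
12.4667 [ 0.557  -0.155   0.0766] yaw 0.8466 j6 0.354 F [ 5.4  1.  -2. ] T [ 0.293 -0.715  0.181] 0.01371433783550833
```

Call:
step_arm([
  [[0,0,0,-0.04,5],[0,0,0,-0.08,5]],
])

```text
time: 12.63
tool_pos: [0.557, -0.1551, 0.0766]
ee_rot: [3.139, -0.002, 0.767]
wrist_force: [5.6, 0.8, -2.3]
width: 0.0139
```

```bash
python3 st.py
```

```text
12.6333 [ 0.557  -0.1551  0.0766] yaw 0.7666 j6 0.434 F [ 5.6  0.8 -2.3] T [ 0.282 -0.732  0.268] 0.013941271942598733
```

Call:
step_arm([
  [[0,0,0,-0.04,5],[0,0,0,-0.08,5]],
])

```text
time: 12.8
tool_pos: [0.5571, -0.1551, 0.0766]
ee_rot: [3.139, -0.002, 0.687]
wrist_force: [5.1, 0.7, -1.6]
width: 0.0137
```

```bash
python3 st.py
```

```text
12.8 [ 0.5571 -0.1551  0.0766] yaw 0.6868 j6 0.514 F [ 5.1  0.7 -1.6] T [ 0.275 -0.735  0.243] 0.013745633443069187
```

Call:
step_arm([
  [[0,0,0,-0.04,5],[0,0,0,-0.08,5]],
])

```text
time: 12.97
tool_pos: [0.5571, -0.1552, 0.0767]
ee_rot: [3.139, -0.002, 0.607]
wrist_force: [5.4, 1.7, -1.6]
width: 0.0139
```

```bash
python3 st.py
```

```text
12.9667 [ 0.5571 -0.1552  0.0767] yaw 0.6067 j6 0.594 F [ 5.4  1.7 -1.6] T [ 0.32  -0.695  0.275] 0.013894182339942635
```

Estimated slip is 0.5–0.65 rad, with the torque swinging through a full cycle (0.30 → 0.18 → 0.27), so there has been one click. I'll add a small margin, then let go.

Call:
step_arm([
  [[0,0,0,-0.04,5],[0,0,0,-0.08,5],[0,0,0,-0.08,5]],
])

```text
time: 13.22
tool_pos: [0.5571, -0.1552, 0.0766]
ee_rot: [3.14, -0.002, 0.527]
wrist_force: [6.0, 1.1, -2.7]
width: 0.0135
```

```bash
python3 st.py
```

```text
13.2167 [ 0.5571 -0.1552  0.0766] yaw 0.527 j6 0.674 F [ 6.   1.1 -2.7] T [ 0.247 -0.702  0.153] 0.013466514770463104
```

Call:
step_arm([
  [[0,0,0,0,25],[0,0,0,0,45],[0,0,0,0,45],[0,0,0,0,45],[0,0,0,0,45],[0,0,0,0,45]],
])

```text
time: 13.72
tool_pos: [0.5556, -0.1552, 0.0765]
ee_rot: [3.142, 0.0, 0.528]
wrist_force: [0.6, -0.3, 0.8]
width: 0.0422
```

Call:
step_arm([
  [[0,0,10,0,45],[0,0,30,0,45],[0,0,60,0,45],[0,0,90,0,45],[0,0,110,0,45],[0,0,110,0,45]],
])

```text
time: 14.22
tool_pos: [0.5585, -0.1561, 0.1938]
ee_rot: [3.132, -0.007, 0.528]
wrist_force: [-0.6, 0.4, -0.8]
width: 0.0426
```

Call:
step_arm([
  [[-20,-25,0,0,45],[-40,-55,0,0,45],[-60,-85,0,0,45],[-80,-115,0,0,45],[-100,-145,0,0,45],[-110,-160,0,0,45],[-110,-160,0,0,45],[-110,-160,0,0,45]],
])

```text
time: 14.88
tool_pos: [0.4451, -0.3152, 0.1858]
ee_rot: [-3.14, -0.0, 0.526]
wrist_force: [0.8, 0.1, -0.2]
width: 0.0426
```

```bash
python3 st.py
python3 - <<'E'
from h import *
a=snap('top');b=snap('scene')
o=np.zeros((500,800,3),np.uint8)
A=a['frame'][:,:,::-1];B=b['frame'][:,:,::-1]
o[:,:400]=cv2.resize(A[170:230,246:310],(400,375),interpolation=3)[0:375].repeat(1,0) if 0 else cv2.resize(A[160:240,246:310],(400,500),interpolation=3);o[:,400:]=cv2.resize(B[165:265,235:315],(400,500),interpolation=3)
cv2.imwrite('pics/c7.png',o)
E
```

```text
14.8833 [ 0.4451 -0.3152  0.1858] yaw 0.5256 j6 0.325 F [ 0.8  0.1 -0.2] T [-0.016  0.114  0.032] 0.042582750727968695
```

View pics/c7.png

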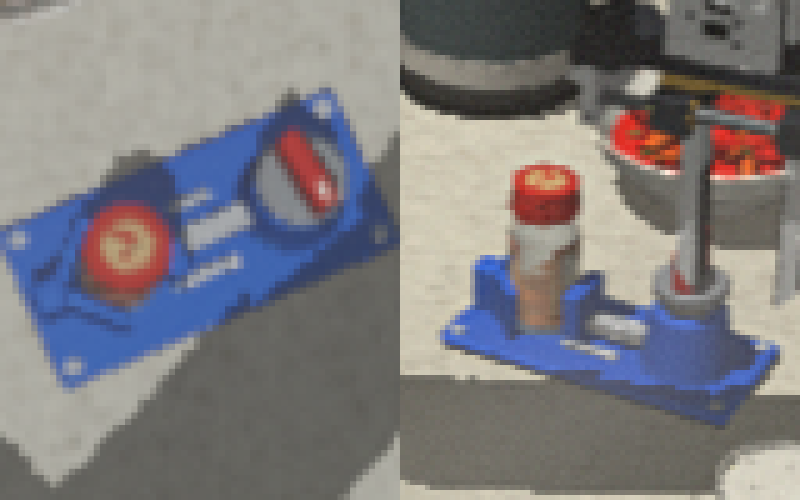

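The jar is upright between the V and the sliding jaw, with its cap at top-crop (125,247). The knob bar sits at about 30°, matching the commanded turn, and the gripper is clear of everything. Handing in.

```bash
python3 -c "
from bench import robot
print(robot.close_job())"
```

```text
the job is handed in; nothing more can be done
None
```

I stood the red-capped jar on the larger blue holder, let go of it, and turned the red knob 1.84 rad clockwise. I then released the knob and backed the gripper away, and handed the job in at about 15 s.

- **Clamping:** the torque rose from about 0.09 to 0.30 N m at roughly 1.15 rad of turn. That matches about 11 mm of jaw travel, against the roughly 10–13 mm of play I estimated.
- **Clicks:** after that the torque swung 0.30 → 0.18 → 0.27 → 0.15 N m. I estimate 0.6–0.75 rad of slip, which is one click. The slip is inferred from the tool's angle and noisy torque readings, not measured directly.
- **Final pictures:** the jar is upright between the V and the sliding jaw. The bar's angle agrees with the tool's final turn, and the gripper is clear of everything.
- **Bystanders:** I felt no contact and did not go near the salt shaker. The gripper ended up above the tin, about 75 mm clear by my estimate. I did not positively identify the garlic, and did not re-measure any of the three at the end.

No checks failed or disagreed.

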